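Check a parts-washer filter against the light

TASK

Swing the white flap of the blue filter housing right up and back so that it stays open, then draw the filter plate with the orange tab straight up out of its slot, leaving the blue one in. Hold it upright in front of the middle of the inspection lamp's lit face, about 10 cm away, its broad face square to the lamp, without touching the lamp with the plate or disturbing the other things on the bench. Finish while still holding it there, still and clear of the bench.

Things in the scene. Friction and masses are not known exactly. Their poses are not given: they have to be found in the camera images.
- washer: blue box-shaped filter housing, fixed, 126 (x) x 190 (y) x 108 mm high, walls and floor 6 mm; origin at the centre of its underside, z up, -x its front; the flap is hinged along its rear (+x) upper edge. Inside, two filter plates stand on the floor in upright slots 32 mm either side of the middle (along y), their lengths along x; the colours may be either way round
- flap (a joint): angle of the white cover flap (136 mm front to back, 190 mm wide, 6 mm thick): 0 shut, growing as its front edge swings up and back, 1.57 upright, stop at 1.92. Stiff hinge: it stays wherever it is left, about 3 N at the front edge moves it. It may start a little ajar, up to 0.3
- flap_hinge (a point): middle of the flap's hinge line, on the housing's rear upper edge; the line runs along the housing's y
- flap_grip (a point): middle of the black upright grip fin on the flap, near its front edge: fin 26 (x) x 14 (y) x 42 mm high, best pinched across its 14 mm. The point lies 112 mm in front of the hinge line and 24 mm above the flap's top face (18 mm below the fin's top); it turns with the flap; its axes are parallel to the housing's when shut
- orange_tab (a point): centre of the orange grip tab (44 x 12 x 20 mm high, the 12 mm along y) on top of the orange-tabbed filter plate, 47.5 mm above the centre of its mesh. Plate axes: x along its 110 mm length, y square to its broad face, z up towards the tab. About 80 g; it can pivot in the grip, about y, if knocked (the open flap stands close behind it).
- orange_mid (a point): centre of the mesh of the orange-tabbed filter plate (a flat steel mesh in an aluminium frame, 110 x 5 x 75 mm high); same axes. Its lower edge lies 37.5 mm below. It stands in guides 55 mm high with 1.5 mm clearance and comes out straight up; in place, its tab's top lies 7 mm below the housing's rim
- filter_orange: the whole orange-tabbed filter plate; origin at the middle of its lower edge
- filter_blue: the like filter plate with a blue tab, which stays in; origin at the middle of its lower edge
- lamp_face (a point): centre of the lit face (170 x 130 mm, 140 mm above the bench) of the inspection lamp; the face looks along this frame's -x, y runs level along the face, z up
- lamp: inspection lamp, fixed: black upright panel 190 mm wide, 22 mm thick, from 65 to 215 mm above the bench, on a low foot (12 mm high, reaching 35 mm out in front of the lit face); origin on the bench under the lit face
- oil_bottle: white oil bottle with red cap, 64 mm across, 190 mm tall; origin at the centre of its foot
- spray_can: blue spray can, 58 mm across, 170 mm tall; origin at the centre of its foot
- tub: orange open plastic tub, 90 x 100 x 60 mm high; origin at the centre of its underside
- wrench: steel wrench lying flat, 160 mm long; origin under its middle
- seal_a: black rubber ring lying flat, 48 mm across, 8 mm high
- seal_b: aluminium ring lying flat, 44 mm across, 12 mm high

How it is judged:
By the outcome, as a careful person would: the job done as asked, in the order asked, and still so for the second after the job is handed in, while the arm keeps its last pose, push and grip.
It also fails if it takes over 64 s, if anything falls off the work surface, if the arm or the gripper's body presses on something with over 40 N, if the wrist force passes 120 N, or if a joint passes its speed limit or range.

ROBOT

A 6-joint arm with a two-finger parallel gripper is mounted at the origin on the work surface. World frame = base frame: x ahead of the robot, y to its left, z up, the work surface at z = 0. Lengths are in m, angles in degrees, forces in N, time in s.
With the tool pointing down it reaches from about 0.35 to 0.775 m from the base axis. Payload 7.3 kg.
Tool frame: the origin (TCP) lies where the fingers leave the gripper's body, on its centre line; the fingertips stand 66 mm ahead of it and the grasp point (between the pads) lies 47 mm ahead of it; z points along the fingers, y is the line along which they close (so a half turn about z gives the same grasp; the last joint's range is limited). The gripper opens to 92 mm and grips with 3 to 60 N. Pads are 19 mm wide; open, the fingers measure 130 mm over their backs; the gripper's body (75 mm by 190 mm) begins 47 mm behind the grasp point.
Start: joints at [54.947, 19.595, 87.324, -0, 73.075, -8.365], TCP at [0.236, 0.469, 0.292] pointing down, gripper open.
Joint ranges: [-145.02, 145.02], [-44.19, 115.74], [2.07, 154.8], [-57.11, 237.11], [16.16, 152.29], [-177.93, 177.93]. Speed limits (degrees/s): [147.25, 147.25, 180, 180, 180, 180].

INTERFACE

Orientations are given as [roll, pitch, yaw] about the fixed x, y, z axes, in that order (R = Rz(yaw) Ry(pitch) Rx(roll)).
In Python, from workcell import status, vision, manip gives the robot as it stands.
- The arm moves only by the tool move_arm, never from a script. Its arguments are lists of equal length, an entry for each row: "delta_pos": the shift along the tool's x, y, z in m, a list of three; "delta_rot": the turn, a rotation vector about the tool's x, y, z in rad, a list of three; "jaw": the opening, from -1 (shut) to 1 (fully open), so that 0 is half open. In form: {"delta_pos": [[dx, dy, dz], ...], "delta_rot": [[ax, ay, az], ...], "jaw": [jaw, ...]}. A call has 1 to 20 rows; each row shifts and turns the commanded pose from where the row before left it, along the tool's axes as they then stand; what a row does not reach is not made up. A row lasts 1/8 s, in which the tool goes at most 62.5 mm and 10.7 degrees, less where a joint would pass 70% of its speed; a pose out of reach is approached as far as the arm can. A call is refused whole if a number of a shift passes 0.0625 or a number of a turn 0.188, either way. A call with a gripper value outside its range is refused whole. The fingers move at their own pace and stop on an object; "squeeze" is the grip in N (left out, the last holds). Time passes only in rows, so rows that do not move let the fingers close. It gives the time, the measured TCP pose, the force, the opening and the grip force at its end, in the units of the state.
- status.state(): the state, without advancing time (a new reading comes with each control period).
- vision.snapshot(name): name is "scene" or "top"; returns a dict with "pixels" (400x640x3 uint8, red, green, blue), "fx", "fy", "cx", "cy" (pixels), "R" (3x3) and "t" (3): a world point X has camera coordinates R X + t. Camera axes: x right, y down, z forward; pixel columns grow to the right and rows downward; lengths in m; the calibration is good to about 2 mm. A picture is of the moment at which its call begins. There is no depth.
- manip.sign_off(): hands the job in; it is judged then, once.
The state is a dict: "time_s": time; "q": joint angles; "joint_velocities": joint speeds; "effort": joint torques, N m; "ee_pos": TCP position; "orientation": TCP orientation; "force": force on the tool from outside, world axes, zero at the start; "wrist_torque": the same for the moment, N m; "finger_gap": opening from 0.0 (shut) to 1.0 (fully open); "grasp_force": force on a finger pad.
Only numpy, scipy, OpenCV 4.12 (cv2) and the standard library are available. Lean on these libraries where they do the work, as an engineer would, in place of code of your own. Each camera call takes 0.05 s, during which the arm holds its last target. There are 200 camera calls.

## Working session

There is one attempt and no reset: what is moved stays moved. The work goes in short steps, Python scripts to look and compute and a tool call to move; the robot and the scene stay as the last step left them, time stands still between calls to the robot, and variables do not carry over. Pictures are saved under pics/ and viewed, at most 10 in all, crops included, and the job is handed in when it is done.

Besides the shell and the picture viewer there is one more tool, called after ">>>" in YAML: its name, and indented under it one key for each argument. move_arm: Moves the arm, as the interface text tells. Its arguments: {"type":"object","properties":{"delta_pos":{"type":"array"},"delta_rot":{"type":"array"},"jaw":{"type":"array"},"squeeze":{"type":"number"}},"required":["delta_pos","delta_rot","jaw"]}

```bash
ls; mkdir -p pics; python3 - <<'E'
from workcell import status, vision
import cv2,numpy as np
s=status.state(); print(s)
for n in("scene","top"):
    v=vision.snapshot(n); cv2.imwrite(f"pics/{n}0.png",v["pixels"][:,:,::-1]); np.savez(f"pics/{n}0.npz",**v)
    print(n,v["fx"],v["fy"],v["cx"],v["cy"],v["R"],v["t"])
E
```

```text
pics
{'time_s': 0.0, 'q': array([ 5.49473003e+01,  1.96357854e+01,  8.73774024e+01,  5.49177759e-04,
        7.30749661e+01, -8.36501723e+00]), 'joint_velocities': array([-0.00057219,  0.02756238,  0.06206382,  0.05208834,  0.07234759,
        0.03344847]), 'effort': array([ 4.00358276e-04, -4.31237805e+01, -2.44218779e+01,  7.20829703e-02,
        5.61530620e-02, -1.64048947e-04]), 'ee_pos': array([0.235588  , 0.46882544, 0.29154974]), 'orientation': array([-1.79912860e+02, -1.33440956e-02,  1.53312147e+02]), 'force': array([-0.00167889, -0.43101302,  0.46623392]), 'wrist_torque': array([-0.04301989, -0.00706082, -0.0319984 ]), 'grasp_force': 0.0, 'finger_gap': 0.9998121813813167}
scene 477.63505380244965 477.63505380244965 301.03393448600104 200.16409927815724 [[-0.79157046  0.61074131  0.02027975]
 [ 0.32826879  0.45298618 -0.82888064]
 [-0.51541809 -0.64946022 -0.55905779]] [ 0.47727175 -0.06786906  1.48860031]
top 459.07731886534333 459.07731886534333 322.6404103398037 200.3743295834335 [[ 0.00395414 -0.99997718 -0.00547733]
 [-0.98470585 -0.00293957 -0.17420034]
 [ 0.17418026  0.00608237 -0.984695  ]] [-0.02901591  0.61120652  1.1375555 ]
```

View pics/scene0.png

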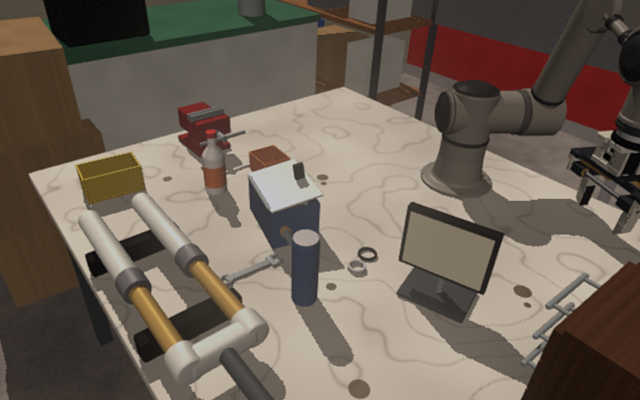

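View pics/top0.png

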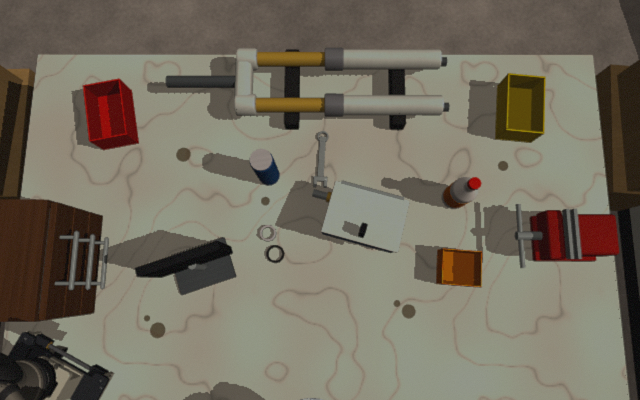

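The scene view shows the housing at about (285,205) with the fin at (299,171), and the lamp at about (448,250). In the top view the flap is at (365,215), the fin at (362,229) and the lamp at (185,262). I'll enlarge both.

```bash
python3 - <<'E'
import cv2,numpy as np
s=cv2.imread("pics/scene0.png");t=cv2.imread("pics/top0.png")
def crop(im,x,y): 
    c=cv2.resize(im[y:y+75,x:x+100],(800,600),interpolation=cv2.INTER_CUBIC);return c
def c2(im,x,y,w,h): return cv2.resize(im[y:y+h,x:x+w],(400,300),interpolation=cv2.INTER_CUBIC)
o=np.vstack([np.hstack([c2(s,240,155,100,75),c2(s,390,200,120,90)]),np.hstack([c2(t,315,177,100,75),c2(t,130,235,120,90)])])
cv2.imwrite("pics/comp0.png",o)
E
```

```text
(no output)
```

View pics/comp0.png

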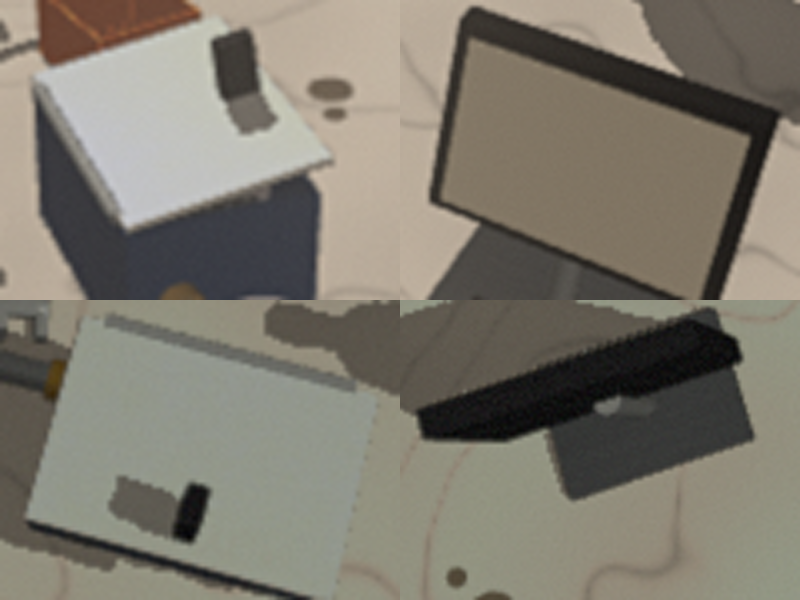

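```bash
cat > h.py <<'E'
import numpy as np
def cam(n,k=0): return dict(np.load(f"pics/{n}{k}.npz"))
def proj(v,X):
    c=np.atleast_2d(X)@v["R"].T+v["t"]
    return np.c_[v["fx"]*c[:,0]/c[:,2]+v["cx"],v["fy"]*c[:,1]/c[:,2]+v["cy"]]
def Rz(a): return np.array([[np.cos(a),-np.sin(a),0],[np.sin(a),np.cos(a),0],[0,0,1]])
def hp(p,X,flap=None):
    """housing point; flap angle -> X given in flap frame: (forward,y,up from hinge line)"""
    X=np.atleast_2d(np.array(X,float))
    if flap is not None:
        c,s=np.cos(flap),np.sin(flap); f,y,u=X.T
        X=np.c_[.063-(f*c-u*s)*1,y,.108+f*s+u*c]
    return X@Rz(p[2]).T+[p[0],p[1],0]
E
python3 - <<'E'
from h import *
from scipy.optimize import least_squares
S,T=cam("scene"),cam("top")
F=[[0,-.095,.006],[0,.095,.006],[.136,.095,.006],[.136,-.095,.006],[.112,0,.048]]
us=np.array([[248.75,174.5],[271.25,210],[323,194.5],[295.5,158.75],[298,163.5]])
ut=np.array([[335,181.5],[409.5,200.7],[322,232.5],[398,251.5]])
Ft=[[0,.095,.006],[0,-.095,.006],[.136,.095,.006],[.136,-.095,.006]]
r=lambda p:np.r_[(proj(S,hp(p,F,p[3]))-us).ravel(),(proj(T,hp(p,Ft,p[3]))-ut).ravel()]
s=least_squares(r,[.55,-.12,-.2,.2],loss="soft_l1");print(s.x,np.degrees(s.x[2]));print(s.fun.reshape(-1,2).round(1))
p=s.x
print("hinge",hp(p,[[0,0,0]],p[3]),"grip",hp(p,[[.112,0,.030]],p[3]))
# lamp
u=np.array([[411,211.4],[495,240.5],[402,260],[481.5,289.4]])
def L(q): return np.array([[0,a,b] for a,b in ((-.085,.205),(.085,.205),(-.085,.075),(.085,.075))])@Rz(q[2]).T+[q[0],q[1],0]
for y0 in(3.5,-2.5,0.5):
    l=least_squares(lambda q:(proj(S,L(q))-u).ravel(),[.5,.4,y0]);print(l.x,np.degrees(l.x[2]),l.cost);
    print(proj(T,L(l.x)).round(0).tolist())
E
```

```text
[ 0.56370811 -0.13327577 -0.26170879  0.11185185] -14.994809276108144
[[-1.5 -2.3]
 [ 0.1  0.6]
 [ 0.5 -0.4]
 [-1.2 -0.3]
 [ 0.1  0.5]
 [ 0.1 -0.6]
 [ 0.3 -0.1]
 [-1.3  0.2]
 [-0.2  2.1]]
hinge [[ 0.62456292 -0.14957586  0.108     ]] grip [[ 0.52028719 -0.12164539  0.15031384]]
[0.46310587 0.29868383 0.36239633] 20.763780330761996 1.501131535753336
[[212.0, 240.0], [138.0, 267.0], [224.0, 245.0], [159.0, 269.0]]
[0.46310587 0.29868383 0.36239633] 20.763780227855555 1.5011315357534785
[[212.0, 240.0], [138.0, 267.0], [224.0, 245.0], [159.0, 269.0]]
[0.46310587 0.29868383 0.36239633] 20.763780303147122 1.5011315357534085
[[212.0, 240.0], [138.0, 267.0], [224.0, 245.0], [159.0, 269.0]]
```

```bash
cat >> h.py <<'E'
def back(v,u,z):
    d=v["R"].T@[(u[0]-v["cx"])/v["fx"],(u[1]-v["cy"])/v["fy"],1]; c=-v["R"].T@v["t"]
    return c+d*(z-c[2])/d[2]
E
python3 - <<'E'
from h import *
S,T=cam("scene"),cam("top")
a=np.radians(20.76);n=np.array([np.cos(a),np.sin(a),0])
c=np.array([.4631,.2987,0])
for v,u in((T,(181,294.4)),(T,(235.6,276)),(T,(230.5,254.5)),(T,(224.5,237.4)),(S,(467,318)),(S,(397,296))):
    X=back(v,u,.012);print(X.round(3),"in front",((X-c)@n).round(3),"along",((X-c)@[-n[1],n[0],0]).round(3))
for n_,u in(("oil",(456,205)),("oilcap",(473,184)),("can top",(262,158)),("tub",(460,268)),("ring",(266,232)),("ring2",(275,254)),("cast rack",(105,265))):
    print(n_,back(T,u,{"oilcap":.19,"can top":.17}.get(n_,0)).round(3))
E
```

```text
[0.37  0.34  0.012] in front -0.073 along 0.072
[0.417 0.2   0.012] in front -0.078 along -0.076
[0.473 0.216 0.012] in front -0.02 along -0.081
[0.518 0.233 0.012] in front 0.028 along -0.081
[0.46  0.382 0.012] in front 0.026 along 0.079
[0.531 0.25  0.012] in front 0.046 along -0.069
oil [ 0.609 -0.387  0.   ]
oilcap [ 0.627 -0.374  0.19 ]
can top [0.693 0.117 0.17 ]
tub [ 0.441 -0.39   0.   ]
ring [0.534 0.125 0.   ]
ring2 [0.476 0.1   0.   ]
cast rack [0.445 0.55  0.   ]
```

Housing: centre about (.564,-.133), yaw -15°, flap 0.11 rad ajar. Lamp face: about (.463,.299), facing +x/+y at 20.8°. I'll turn the tool square to the housing and go above the fin.

>>> move_arm:
  delta_pos:
    - [0, 0, -0.03]
    - [0, 0, 0]
    - [-0.0267, -0.031, 0]
    - [-0.0267, -0.031, 0]
    - [-0.0267, -0.031, 0]
    - [-0.0267, -0.031, 0]
    - [-0.0267, -0.031, 0]
    - [-0.0267, -0.031, 0]
    - [-0.0267, -0.031, 0]
    - [-0.0267, -0.031, 0]
    - [-0.0267, -0.031, 0]
    - [-0.0267, -0.031, 0]
    - [-0.0267, -0.031, 0]
    - [-0.0267, -0.031, 0]
    - [-0.0267, -0.031, 0]
    - [-0.0267, -0.031, 0]
    - [-0.0267, -0.031, 0]
    - [-0.0267, -0.031, 0]
  delta_rot:
    - [0, 0, -0.102]
    - [0, 0, -0.102]
    - [0, 0, 0]
    - [0, 0, 0]
    - [0, 0, 0]
    - [0, 0, 0]
    - [0, 0, 0]
    - [0, 0, 0]
    - [0, 0, 0]
    - [0, 0, 0]
    - [0, 0, 0]
    - [0, 0, 0]
    - [0, 0, 0]
    - [0, 0, 0]
    - [0, 0, 0]
    - [0, 0, 0]
    - [0, 0, 0]
    - [0, 0, 0]
  jaw: [-0.2, -0.2, -0.2, -0.2, -0.2, -0.2, -0.2, -0.2, -0.2, -0.2, -0.2, -0.2, -0.2, -0.2, -0.2, -0.2, -0.2, -0.2]
  squeeze: 12

```text
time_s: 2.35
ee_pos: [0.5204, -0.1218, 0.3218]
orientation: [180.0, -0.0, 165.0]
force: [-0.1, 0.2, 0.4]
finger_gap: 0.4
grasp_force: 0.0
```

>>> move_arm:
  delta_pos:
    - [0, 0, 0.025]
    - [0, 0, 0.025]
    - [0, 0, 0]
  delta_rot:
    - [0, 0, 0]
    - [0, 0, 0]
    - [0, 0, 0]
  jaw: [-0.2, -0.2, -0.2]

```text
time_s: 2.72
ee_pos: [0.5191, -0.1204, 0.2702]
orientation: [180.0, -0.3, 165.0]
force: [0.8, 0.3, 1.0]
finger_gap: 0.4
grasp_force: 0.0
```

```bash
python3 - <<'E'
from workcell import status, vision
from h import *
import cv2
s=status.state(); print(s["ee_pos"],s["orientation"])
o=[]
for n,x,y in(("scene",230,110),("top",295,160)):
    v=vision.snapshot(n); np.savez(f"pics/{n}1.npz",**v); o.append(cv2.resize(v["pixels"][y:y+120,x:x+120,::-1],(400,400),interpolation=cv2.INTER_CUBIC))
cv2.imwrite("pics/comp1.png",np.hstack(o))
p=[.5637,-.1333,-.2617]
for X in([-.0449,0,.1503],):
    print(proj(cam("scene"),hp(p,X)),proj(cam("top"),hp(p,X)), hp(p,X))
t=s["ee_pos"]; g=t-[0,0,.066]; print("tips px",proj(cam("scene"),g),proj(cam("top"),g))
E
```

```text
[ 0.5191019  -0.12035018  0.27023051] [179.96239139  -0.28435333 164.98203352]
[[298.72551273 169.99771026]] [[362.57460441 231.42518879]] [[ 0.52032878 -0.12168334  0.1503    ]]
tips px [[299.82675315 151.28790862]] [[363.91855476 229.37405696]]
```

View pics/comp1.png

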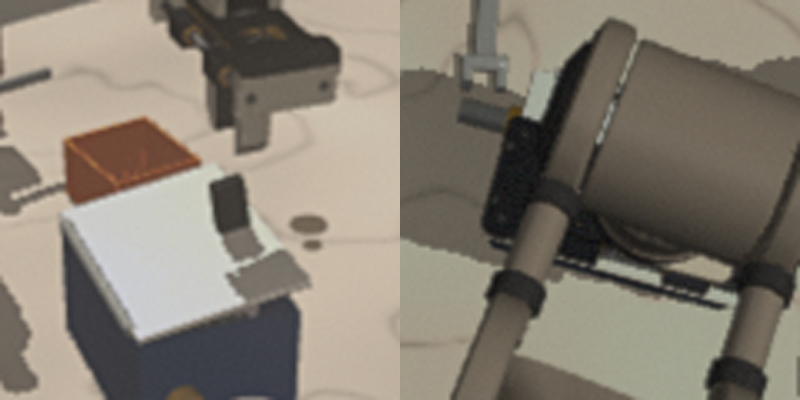

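The fingertips straddle the line above the fin (fin at scene px (299,171), as predicted). Lower and pinch.

>>> move_arm:
  delta_pos:
    - [0, -0.001, 0.025]
    - [0, 0, 0.025]
    - [0, 0, 0.02]
    - [0, 0, 0]
    - [0, 0, 0]
    - [0, 0, 0]
    - [0, 0, 0]
    - [0, 0, 0]
  delta_rot:
    - [0, 0, 0]
    - [0, 0, 0]
    - [0, 0, 0]
    - [0, 0, 0]
    - [0, 0, 0]
    - [0, 0, 0]
    - [0, 0, 0]
    - [0, 0, 0]
  jaw: [-0.2, -0.2, -0.2, -0.2, -1, -1, -1, -1]
  squeeze: 12

```text
time_s: 3.82
ee_pos: [0.5206, -0.1201, 0.203]
orientation: [179.8, 0.1, 165.0]
force: [2.1, 8.2, 1.3]
finger_gap: 0.151
grasp_force: 12.0
```

```bash
python3 - <<'E'
import numpy as np
f,u=.112,.030
ph=np.linspace(.11,1.86,21)
P=np.c_[f*np.cos(ph)-u*np.sin(ph), f*np.sin(ph)+u*np.cos(ph)]
d=np.diff(P,axis=0)
print([[round(a,4),0,round(-b,4)] for a,b in d])  # tool x=-hx => +d(forward), tool z=-up
E
```

```text
[[np.float64(-0.0041), 0, np.float64(-0.0093)], [np.float64(-0.0049), 0, np.float64(-0.0089)], [np.float64(-0.0056), 0, np.float64(-0.0084)], [np.float64(-0.0064), 0, np.float64(-0.0079)], [np.float64(-0.007), 0, np.float64(-0.0073)], [np.float64(-0.0076), 0, np.float64(-0.0067)], [np.float64(-0.0082), 0, np.float64(-0.006)], [np.float64(-0.0087), 0, np.float64(-0.0052)], [np.float64(-0.0091), 0, np.float64(-0.0045)], [np.float64(-0.0095), 0, np.float64(-0.0036)], [np.float64(-0.0097), 0, np.float64(-0.0028)], [np.float64(-0.01), 0, np.float64(-0.0019)], [np.float64(-0.0101), 0, np.float64(-0.0011)], [np.float64(-0.0101), 0, np.float64(-0.0002)], [np.float64(-0.0101), 0, np.float64(0.0007)], [np.float64(-0.01), 0, np.float64(0.0016)], [np.float64(-0.0098), 0, np.float64(0.0025)], [np.float64(-0.0096), 0, np.float64(0.0033)], [np.float64(-0.0093), 0, np.float64(0.0041)], [np.float64(-0.0089), 0, np.float64(0.0049)]]
```

>>> move_arm:
  delta_pos:
    - [-0.0041, 0.001, -0.0093]
    - [-0.0049, 0, -0.0089]
    - [-0.0056, 0, -0.0084]
    - [-0.0064, 0, -0.0079]
    - [-0.007, 0, -0.0073]
    - [-0.0076, 0, -0.0067]
    - [-0.0082, 0, -0.006]
    - [-0.0087, 0, -0.0052]
    - [-0.0091, 0, -0.0045]
    - [-0.0095, 0, -0.0036]
    - [0, 0, 0]
  delta_rot:
    - [0, 0, 0]
    - [0, 0, 0]
    - [0, 0, 0]
    - [0, 0, 0]
    - [0, 0, 0]
    - [0, 0, 0]
    - [0, 0, 0]
    - [0, 0, 0]
    - [0, 0, 0]
    - [0, 0, 0]
    - [0, 0, 0]
  jaw: [-1, -1, -1, -1, -1, -1, -1, -1, -1, -1, -1]

```text
time_s: 5.2
ee_pos: [0.5894, -0.1388, 0.2708]
orientation: [180.0, 0.1, 165.0]
force: [0.9, 4.8, 1.3]
finger_gap: 0.152
grasp_force: 12.0
```

>>> move_arm:
  delta_pos:
    - [-0.0097, 0, -0.0028]
    - [-0.01, 0, -0.0019]
    - [-0.0101, 0, -0.0011]
    - [-0.0101, 0, -0.0002]
    - [-0.0101, 0, 0.0007]
    - [-0.01, 0, 0.0016]
    - [-0.0098, 0, 0.0025]
    - [-0.0096, 0, 0.0033]
    - [-0.0093, 0, 0.0041]
    - [-0.0089, 0, 0.0049]
    - [0, 0, 0]
  delta_rot:
    - [0, 0, 0]
    - [0, 0, 0]
    - [0, 0, 0]
    - [0, 0, 0]
    - [0, 0, 0]
    - [0, 0, 0]
    - [0, 0, 0]
    - [0, 0, 0]
    - [0, 0, 0]
    - [0, 0, 0]
    - [0, 0, 0]
  jaw: [-1, -1, -1, -1, -1, -1, -1, -1, -1, -1, -1]

```text
time_s: 6.58
ee_pos: [0.6847, -0.1649, 0.2589]
orientation: [-180.0, 0.2, 165.0]
force: [4.8, 1.5, 2.6]
finger_gap: 0.152
grasp_force: 12.0
```

```bash
python3 - <<'E'
from workcell import status, vision
from h import *
import cv2
s=status.state(); print(s["ee_pos"],s["force"],s["grasp_force"])
v=vision.snapshot("scene"); np.savez(f"pics/scene2.npz",**v)
o=[cv2.resize(v["pixels"][100:250,200:350,::-1],(600,600),interpolation=cv2.INTER_CUBIC)]
cv2.imwrite("pics/comp2.png",np.hstack(o))
E
```

```text
[ 0.68466628 -0.16487957  0.25890897] [4.84000614 1.45964946 2.64111969] 12.00127512216568
```

View pics/comp2.png

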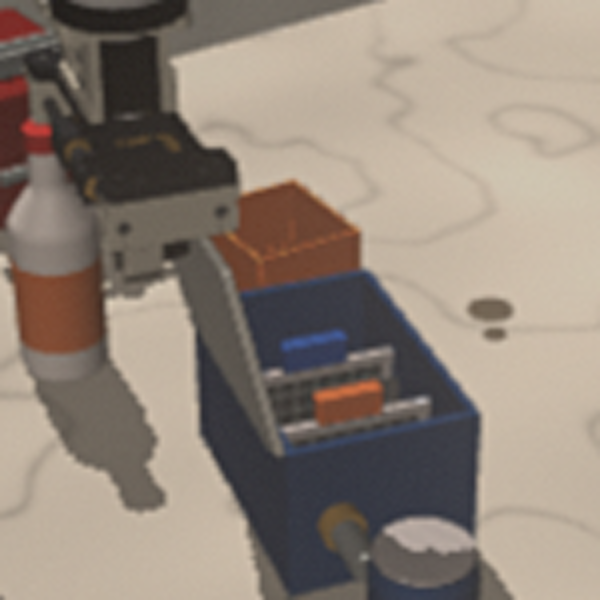

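Flap is upright and leaning back, about 1.85 rad; the orange tab is in the near (+y) slot at scene px (287,200.5). Release, rise and measure the tab with the flap open.

>>> move_arm:
  delta_pos:
    - [0, 0, 0]
    - [0, 0, 0]
    - [0, 0, -0.01]
    - [0, 0, -0.03]
    - [0, 0, -0.03]
    - [0, 0, -0.03]
    - [0.03, 0.0, -0.02]
    - [0.03, 0.0, 0]
    - [0, 0, 0]
  delta_rot:
    - [0, 0, 0]
    - [0, 0, 0]
    - [0, 0, 0]
    - [0, 0, 0]
    - [0, 0, 0]
    - [0, 0, 0]
    - [0, 0, 0]
    - [0, 0, 0]
    - [0, 0, 0]
  jaw: [-0.4, -0.4, -0.4, -0.4, -0.4, -0.4, -0.3, -0.2, -0.2]

```text
time_s: 7.75
ee_pos: [0.6236, -0.1483, 0.3808]
orientation: [-180.0, 0.1, 165.0]
force: [0.4, 0.1, 0.5]
finger_gap: 0.399
grasp_force: 0.0
```

```bash
python3 - <<'E'
from workcell import status, vision
from h import *
import cv2
s=status.state(); print(s["ee_pos"],s["orientation"])
v=vision.snapshot("scene"); np.savez(f"pics/scene3.npz",**v)
x=v["pixels"][150:250,230:350]
cv2.imwrite("pics/comp3.png",cv2.resize(x[:,:,::-1],(720,600),interpolation=cv2.INTER_CUBIC))
hsv=cv2.cvtColor(x,cv2.COLOR_RGB2HSV);m=cv2.inRange(hsv,(5,150,120),(14,255,255))
n,l,st,c=cv2.connectedComponentsWithStats(m);print([(st[i].tolist(),c[i].round(1).tolist()) for i in range(1,n) if st[i][4]>20])
p=[.5637,-.1333,-.2617]
for X in([0,.032,.091],[0,-.032,.091],[.0,.038,.091],[-.063,.095,.108],[-.063,-.095,.108],[.063,.095,.108]): print(X,proj(v,hp(p,X)))
E
```

```text
[ 0.62364445 -0.14834045  0.38081334] [-1.79982589e+02  7.58791020e-02  1.64994808e+02]
[([49, 45, 16, 6, 44], [56.2, 47.7])]
[0, 0.032, 0.091] [[286.74609651 199.40766717]]
[0, -0.032, 0.091] [[277.94084924 186.74167502]]
[0.0, 0.038, 0.091] [[287.60807135 200.64758312]]
[-0.063, 0.095, 0.108] [[319.99521098 201.92247457]]
[-0.063, -0.095, 0.108] [[291.38134513 165.73423962]]
[0.063, 0.095, 0.108] [[271.60639867 212.62173607]]
```

View pics/comp3.png

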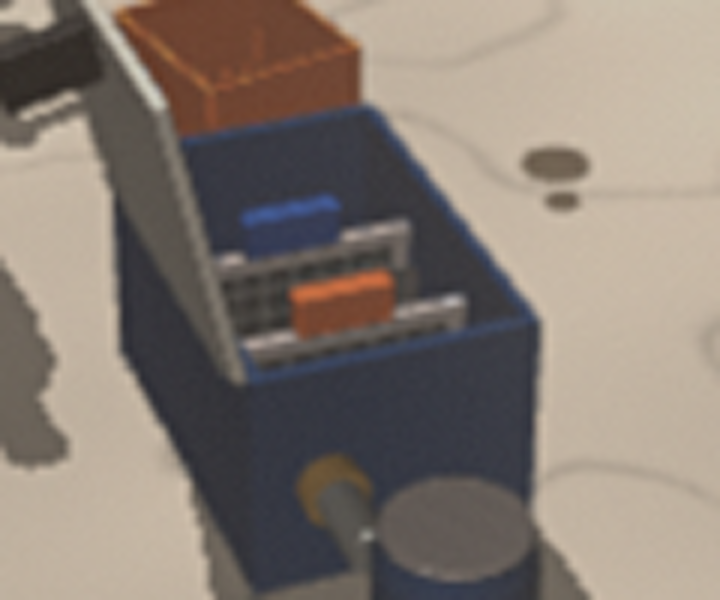

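```bash
python3 - <<'E'
from h import *
from scipy.optimize import least_squares
S,T=cam("scene"),cam("top")
X=[[-.063,.095,.108],[-.063,-.095,.108],[.063,.095,.108],[0,.032,.091],[0,-.032,.091]]
U=np.array([[319.7,203.3],[292,168],[270.8,213.3],[287,200.5],[278.8,187.5]])
ut=np.array([[335,181.5],[409.5,200.7],[322,232.5]])
Ft=[[0,.095,.006],[0,-.095,.006],[.136,.095,.006]]
for w in(0,.7):
    s=least_squares(lambda p:np.r_[(proj(S,hp(p,X))-U).ravel(),w*(proj(T,hp(p,Ft,.11))-ut).ravel()],[.56,-.13,-.26],loss="soft_l1")
    p=s.x;print(p.round(4),np.degrees(p[2]).round(1),s.fun.reshape(-1,2).round(1).tolist())
    print("tab",hp(p,X[3]))
E
```

```text
[ 0.566  -0.1292 -0.2811] -16.1 [[0.2, 0.1], [0.4, -1.3], [0.1, 0.4], [-0.2, -0.0], [-0.4, 0.2], [-0.0, -0.0], [-0.0, -0.0], [-0.0, -0.0]]
tab [[ 0.57486217 -0.09841219  0.091     ]]
[ 0.5646 -0.1312 -0.2748] -15.7 [[0.2, -0.6], [0.1, -1.8], [0.4, -0.2], [-0.2, -0.6], [-0.5, -0.3], [-0.2, -1.0], [-0.3, 0.1], [-1.7, -0.5]]
tab [[ 0.57331913 -0.1003552   0.091     ]]
```

>>> move_arm:
  delta_pos:
    - [0.02, 0.011, 0]
    - [0.021, 0.012, 0]
    - [0.02, 0.011, 0]
    - [0, 0, 0.05]
    - [0, 0, 0.05]
    - [0, 0, 0.05]
    - [0, 0, 0.03]
    - [0, 0, 0]
    - [0, 0, 0]
  delta_rot:
    - [0, 0, 0.009]
    - [0, 0, 0]
    - [0, 0, 0]
    - [0, 0, 0]
    - [0, 0, 0]
    - [0, 0, 0]
    - [0, 0, 0]
    - [0, 0, 0]
    - [0, 0, 0]
  jaw: [-0.2, -0.2, -0.2, -0.2, -0.2, -0.2, -0.2, -0.2, -0.2]

```text
time_s: 8.93
ee_pos: [0.5765, -0.1002, 0.2002]
orientation: [-180.0, 0.1, 164.5]
force: [-0.4, -0.1, 0.8]
finger_gap: 0.402
grasp_force: 0.0
```

```bash
python3 - <<'E'
from workcell import status, vision
from h import *
import cv2
s=status.state(); print(s["ee_pos"],s["orientation"],s["finger_gap"])
v=vision.snapshot("scene"); np.savez(f"pics/scene4.npz",**v)
x=v["pixels"][130:230,230:350]
cv2.imwrite("pics/comp4.png",cv2.resize(x[:,:,::-1],(720,600),interpolation=cv2.INTER_CUBIC))
g=s["ee_pos"]; print("tip mid, crop px",(proj(v,[g-[0,0,.066]])-[230,130])*6, "tab",(proj(v,[[g[0],g[1],.091]])-[230,130])*6)
E
```

```text
[ 0.57647623 -0.10020222  0.2002452 ] [-1.79997883e+02  1.38689535e-01  1.64485491e+02] 0.4022517809003649
tip mid, crop px [[335.18420892 335.37810078]] tab [[334.92478224 422.29601713]]
```

View pics/comp4.png

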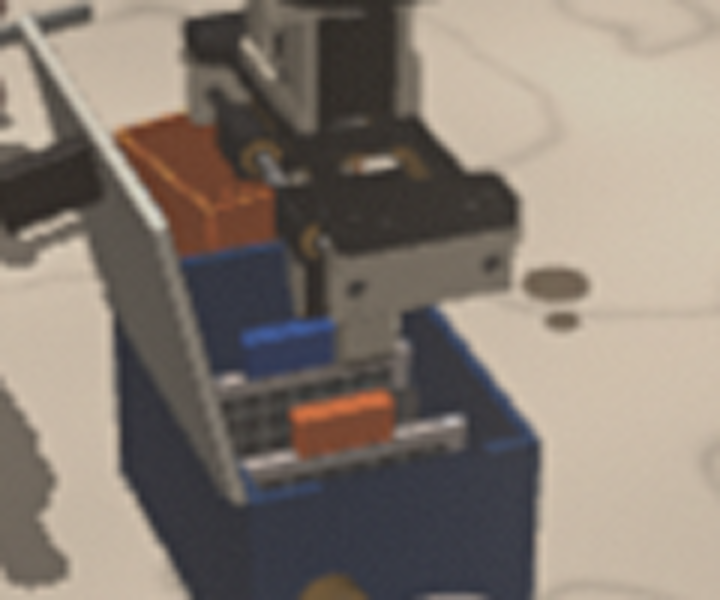

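Tab at crop (342,423) against a predicted (335,422): a 2–3 mm shift toward the front, then down and grip.

>>> move_arm:
  delta_pos:
    - [0.0025, 0, 0.02]
    - [0, 0, 0.02]
    - [0, 0, 0.02]
    - [0, 0, 0]
    - [0, 0, 0]
    - [0, 0, 0]
    - [0, 0, 0]
    - [0, 0, 0]
    - [0, 0, 0]
    - [0, 0, 0]
  delta_rot:
    - [0, 0, 0]
    - [0, 0, 0]
    - [0, 0, 0]
    - [0, 0, 0]
    - [0, 0, 0]
    - [0, 0, 0]
    - [0, 0, 0]
    - [0, 0, 0]
    - [0, 0, 0]
    - [0, 0, 0]
  jaw: [-0.2, -0.2, -0.2, -0.2, -0.2, -1, -1, -1, -1, -1]
  squeeze: 15

```text
time_s: 10.22
ee_pos: [0.5729, -0.0993, 0.1393]
orientation: [-180.0, 0.0, 164.5]
force: [-0.1, -1.1, 3.5]
finger_gap: 0.131
grasp_force: 15.0
```

>>> move_arm:
  delta_pos:
    - [0, 0, 0]
    - [0, 0, 0]
    - [0, 0, -0.005]
    - [0, 0, -0.01]
    - [0, 0, -0.01]
    - [0, 0, -0.01]
    - [0, 0, -0.01]
  delta_rot:
    - [0, 0, 0]
    - [0, 0, 0]
    - [0, 0, 0]
    - [0, 0, 0]
    - [0, 0, 0]
    - [0, 0, 0]
    - [0, 0, 0]
  jaw: [-1, -1, -1, -1, -1, -1, -1]
  squeeze: 35

```text
time_s: 11.1
ee_pos: [0.5729, -0.099, 0.1848]
orientation: [180.0, 0.0, 164.5]
force: [-0.1, 0.9, -1.3]
finger_gap: 0.126
grasp_force: 35.0
```

>>> move_arm:
  delta_pos:
    - [0, 0, -0.01]
    - [0, 0, -0.015]
    - [0, 0, -0.015]
    - [0, 0, -0.015]
    - [0, 0, -0.015]
    - [0, 0, -0.015]
    - [0, 0, -0.015]
    - [0, 0, -0.015]
    - [0, 0, -0.015]
    - [0, 0, -0.015]
    - [0, 0, 0]
  delta_rot:
    - [0, 0, 0]
    - [0, 0, 0]
    - [0, 0, 0]
    - [0, 0, 0]
    - [0, 0, 0]
    - [0, 0, 0]
    - [0, 0, 0]
    - [0, 0, 0]
    - [0, 0, 0]
    - [0, 0, 0]
    - [0, 0, 0]
  jaw: [-1, -1, -1, -1, -1, -1, -1, -1, -1, -1, -1]

```text
time_s: 12.48
ee_pos: [0.5732, -0.0992, 0.3304]
orientation: [-180.0, 0.2, 164.5]
force: [-0.3, 0.2, -1.4]
finger_gap: 0.128
grasp_force: 35.0
```

```bash
python3 - <<'E'
from workcell import status, vision
from h import *
import cv2
s=status.state(); print(s["ee_pos"],s["orientation"],s["force"],s["finger_gap"],s["wrist_torque"])
v=vision.snapshot("scene"); np.savez(f"pics/scene5.npz",**v)
x=v["pixels"][80:230,210:360]
cv2.imwrite("pics/comp5.png",cv2.resize(x[:,:,::-1],(600,600),interpolation=cv2.INTER_CUBIC))
E
```

```text
[ 0.5732282  -0.09922881  0.33039374] [-1.79999587e+02  1.54769804e-01  1.64486376e+02] [-0.25070327  0.24214362 -1.36795247] 0.12774252397876673 [ 0.01358972  0.01957621 -0.00799507]
```

View pics/comp5.png

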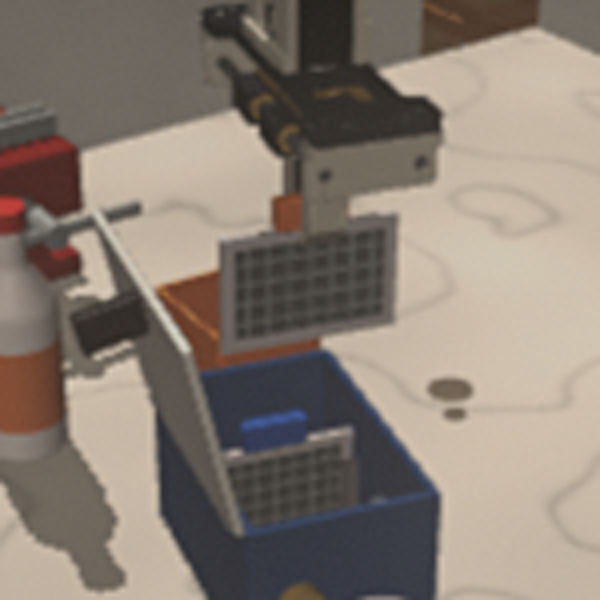

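Plate is out and upright, with corners at scene px (265.5,140.8), (309,133.8), (309,160.5) and (265.5,168); the blue one remains. Now measure how it sits in the grip and work out the way to the lamp, refining the lamp pose using the top view too.

```bash
python3 - <<'E'
from h import *
from scipy.optimize import least_squares
S,T=cam("scene"),cam("top")
t=np.array([.5732,-.0992,.3304]);yaw=np.radians(164.5-180)
U=np.array([[265.5,140.75],[309,133.75],[309,160.5],[265.5,168]])
def plate(q):
    P=np.array([[.055,0,.0375],[-.055,0,.0375],[-.055,0,-.0375],[.055,0,-.0375]])
    c,s=np.cos(q[3]),np.sin(q[3]);Ry=np.array([[c,0,s],[0,1,0],[-s,0,c]])
    tab=np.array([0,0,.0475])
    return ((P-tab)@Ry.T+[q[0],q[1],q[2]+.0475])@Rz(yaw).T+[t[0],t[1],t[2]-.0958]
s=least_squares(lambda q:(proj(S,plate(q))-U).ravel(),[0,0,0,0]);print("plate offset in hx,hy,z,tilt",s.x.round(4),s.fun.round(1))
u=np.array([[411,211.4],[495,240.5],[402,260],[481.5,289.4]])
ut=np.array([[135.4,267.4],[217,241]]) # panel top corners +y end / -y end at z .215? 
def L(q): return np.array([[0,a,b] for a,b in ((-.085,.205),(.085,.205),(-.085,.075),(.085,.075))])@Rz(q[2]).T+[q[0],q[1],0]
l=least_squares(lambda q:(proj(S,L(q))-u).ravel(),[.5,.4,.4]);q=l.x;print(q,l.fun.reshape(-1,2).round(1).tolist())
B=np.array([[a,b,.215] for b in(.095,-.095) for a in(0,-.022)])@Rz(q[2]).T+[q[0],q[1],0]
print("panel top in top view",proj(T,B).round(1).tolist())
E
```

```text
plate offset in hx,hy,z,tilt [-0.0057 -0.0132 -0.0111 -0.0001] [-0.1 -0.3  0.2 -0.4 -0.7  0.3  0.6  0.5]
[0.46310587 0.29868383 0.36239633] [[-0.1, 0.2], [1.1, -0.4], [0.1, -0.2], [-1.2, 0.3]]
panel top in top view [[132.2, 268.9], [135.1, 278.5], [214.8, 238.4], [217.9, 247.7]]
```

```bash
python3 - <<'E'
from h import *
from scipy.optimize import least_squares
import cv2
S,T=cam("scene"),cam("top")
us=np.array([[411,211.4],[495,240.5],[402,260],[481.5,289.4]])
A=np.array([[0,a,b] for a,b in ((-.085,.205),(.085,.205),(-.085,.075),(.085,.075))])
Bt=np.array([[0,.095,.215],[0,-.095,.215]]);ub=np.array([[135.4,267.4],[217,241]])
uf=np.array([[181,294.4],[235.6,276],[224.5,237.4]])
tr=lambda q,X:X@Rz(q[2]).T+[q[0],q[1],0]
def r(q):
    F=np.array([[-q[3],q[4],.012],[-q[3],-q[4],.012],[.035,-q[4],.012]])
    return np.r_[(proj(S,tr(q,A))-us).ravel(),(proj(T,tr(q,Bt))-ub).ravel(),(proj(T,tr(q,F))-uf).ravel()]
l=least_squares(r,[.46,.3,.35,.07,.08],loss="soft_l1");q=l.x;print(q.round(4),np.degrees(q[2]),r(q).reshape(-1,2).round(1).tolist())
s=cv2.imread("pics/scene0.png");t=cv2.imread("pics/top0.png")
def c(im,x,y,w,h,Z):
    return cv2.resize(im[y:y+h,x:x+w],(w*Z,h*Z),interpolation=cv2.INTER_CUBIC)
a=c(s,392,198,110,100,4)[:,:400];b=c(t,130,230,110,100,4)[:,:440]
cv2.imwrite("pics/lamp.png",np.hstack([c(s,395,200,100,100,4),c(t,130,210,100,100,4)]))
E
```

```text
[0.4618 0.2955 0.3277 0.0726 0.0752] 18.77816590378874 [[-0.3, -1.4], [-0.4, -0.7], [-0.0, -1.9], [-2.5, 0.0], [-2.2, 0.7], [-0.3, -0.6], [-1.2, 0.3], [-0.3, 0.0], [-0.9, -0.4]]
```

View pics/lamp.png

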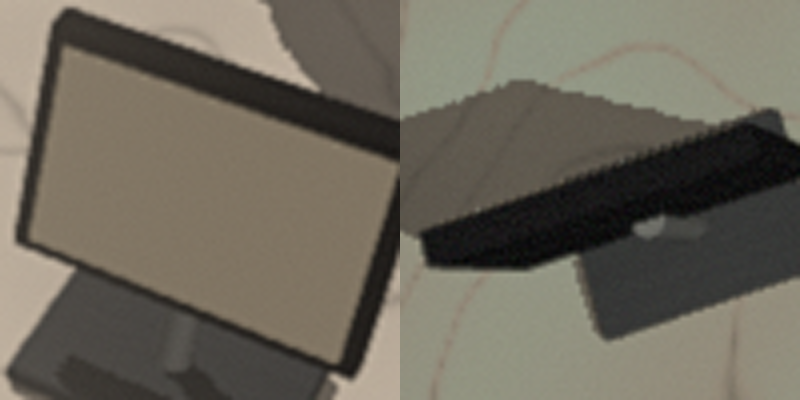

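The crop gives lit-face corners at (410.5,210.8), (494.5,240), (401.8,259.5) and (481.3,291.3) in scene px, and the panel's top edge at (135.3,267.5)–(217.5,240.5) in top px.

```bash
python3 - <<'E'
from h import *
from scipy.optimize import least_squares
S,T=cam("scene"),cam("top")
us=np.array([[410.5,210.75],[494.5,240],[401.75,259.5],[481.25,291.25]])
A=np.array([[0,a,b] for a,b in ((-.085,.205),(.085,.205),(-.085,.075),(.085,.075))])
Bt=np.array([[0,.095,.215],[0,-.095,.215]]);ub=np.array([[135.25,267.5],[217.5,240.5]])
uf=np.array([[181,294.4],[235.6,276],[224.5,237.4]])
tr=lambda q,X:X@Rz(q[2]).T+[q[0],q[1],0]
def r(q):
    F=np.array([[-q[3],q[4],.012],[-q[3],-q[4],.012],[.035,-q[4],.012]])
    return np.r_[(proj(S,tr(q,A))-us).ravel(),(proj(T,tr(q,Bt))-ub).ravel(),(proj(T,tr(q,F))-uf).ravel()]
l=least_squares(r,[.46,.3,.35,.07,.08],loss="soft_l1");q=l.x;print(q.round(4),np.degrees(q[2]),r(q).reshape(-1,2).round(1).tolist())
n=np.array([np.cos(q[2]),np.sin(q[2])]);tgt=q[:2]+.1*n
yaw=np.degrees(q[2])+90;print("target mesh",tgt,"tool yaw",yaw)
# plate offset constrained hy=0
t=np.array([.5732,-.0992,.3304]);yw=np.radians(-15.5)
U=np.array([[265.5,140.75],[309,133.75],[309,160.5],[265.5,168]])
P=np.array([[.055,0,.0375],[-.055,0,.0375],[-.055,0,-.0375],[.055,0,-.0375]])
f=lambda o:(proj(S,(P+[o[0],0,o[1]])@Rz(yw).T+t-[0,0,.0958])-U).ravel()
s=least_squares(f,[0,0]);print(s.x,s.fun.round(1))
y1=np.radians(yaw);ps=np.radians(164.5);d=tgt-t[:2]
print("delta in tool axes at 164.5:",d@[np.cos(ps),np.sin(ps)],d@[np.sin(ps),-np.cos(ps)],"turn tool z",-(y1-ps))
E
```

```text
[0.4624 0.2951 0.3262 0.0732 0.0749] 18.692436238059372 [[-0.1, -0.8], [-0.3, -0.2], [-0.1, -1.4], [-2.7, -1.8], [-1.8, 0.2], [-0.6, -0.3], [-0.9, 0.2], [-0.3, 0.1], [-0.8, -0.5]]
target mesh [0.55714337 0.32712258] tool yaw 108.69243623805937
[-0.00066273 -0.00360394] [-0.4 -0.4  0.5 -0.7 -0.4  0.4  0.3  0.8]
delta in tool axes at 164.5: 0.12940241117348292 0.40652647750961374 turn tool z 0.9740257351625368
```

>>> move_arm:
  delta_pos:
    - [0, 0, -0.015]
    - [0, 0, -0.015]
    - [0.0092, 0.029, 0]
    - [0.0092, 0.029, 0]
    - [0.0092, 0.029, 0]
    - [0.0092, 0.029, 0]
    - [0.0092, 0.029, 0]
    - [0.0092, 0.029, 0]
    - [0.0092, 0.029, 0]
    - [0.0092, 0.029, 0]
    - [0.0092, 0.029, 0]
    - [0.0092, 0.029, 0]
    - [0.0092, 0.029, 0]
    - [0.0092, 0.029, 0]
    - [0.0092, 0.029, 0]
    - [0.0092, 0.029, 0]
    - [0, 0, 0]
  delta_rot:
    - [0, 0, 0]
    - [0, 0, 0]
    - [0, 0, 0]
    - [0, 0, 0]
    - [0, 0, 0]
    - [0, 0, 0]
    - [0, 0, 0]
    - [0, 0, 0]
    - [0, 0, 0]
    - [0, 0, 0]
    - [0, 0, 0]
    - [0, 0, 0]
    - [0, 0, 0]
    - [0, 0, 0]
    - [0, 0, 0]
    - [0, 0, 0]
    - [0, 0, 0]
  jaw: [-1, -1, -1, -1, -1, -1, -1, -1, -1, -1, -1, -1, -1, -1, -1, -1, -1]

```text
time_s: 14.65
ee_pos: [0.5569, 0.3285, 0.3593]
orientation: [180.0, 0.0, 164.6]
force: [-0.0, 0.1, -1.3]
finger_gap: 0.127
grasp_force: 35.0
```

>>> move_arm:
  delta_pos:
    - [0, 0, 0]
    - [0, 0, 0]
    - [0, 0, 0]
    - [0, 0, 0]
    - [0, 0, 0]
    - [0, 0, 0]
    - [0, 0, 0]
    - [0, 0, 0]
    - [0, 0, 0]
    - [0, 0, 0]
    - [0, 0, 0]
  delta_rot:
    - [0, 0, 0.06]
    - [0, 0, 0.1]
    - [0, 0, 0.13]
    - [0, 0, 0.13]
    - [0, 0, 0.13]
    - [0, 0, 0.13]
    - [0, 0, 0.13]
    - [0, 0, 0.1]
    - [0, 0, 0.064]
    - [0, 0, 0]
    - [0, 0, 0]
  jaw: [-1, -1, -1, -1, -1, -1, -1, -1, -1, -1, -1]

```text
time_s: 16.02
ee_pos: [0.5575, 0.326, 0.3593]
orientation: [180.0, 0.0, 108.7]
force: [-0.0, -0.0, -0.7]
finger_gap: 0.128
grasp_force: 35.0
```

Now lower to put the mesh centre at 0.14 m, and look.

>>> move_arm:
  delta_pos:
    - [0, 0, 0.015]
    - [0, 0, 0.02]
    - [0, 0, 0.02]
    - [0, 0, 0.02]
    - [0, 0, 0.02]
    - [0, 0, 0.015]
    - [0, 0, 0.012]
    - [0, 0, 0]
    - [0, 0, 0]
    - [0, 0, 0]
    - [0, 0, 0]
  delta_rot:
    - [0, 0, 0]
    - [0, 0, 0]
    - [0, 0, 0]
    - [0, 0, 0]
    - [0, 0, 0]
    - [0, 0, 0]
    - [0, 0, 0]
    - [0, 0, 0]
    - [0, 0, 0]
    - [0, 0, 0]
    - [0, 0, 0]
  jaw: [-1, -1, -1, -1, -1, -1, -1, -1, -1, -1, -1]

```text
time_s: 17.4
ee_pos: [0.5574, 0.3266, 0.2375]
orientation: [179.9, -0.0, 108.7]
force: [-0.2, -0.3, 0.4]
finger_gap: 0.124
grasp_force: 35.0
```

```bash
python3 - <<'E'
from workcell import status, vision
from h import *
import cv2
s=status.state(); print(s["ee_pos"],s["orientation"],s["force"],s["wrist_torque"])
o=[]
for n,x,y,w,h in(("scene",340,120,200,200),("top",110,150,340,170)):
    v=vision.snapshot(n); np.savez(f"pics/{n}6.npz",**v); o.append(v["pixels"][y:y+h,x:x+w,::-1])
full=vision.snapshot("scene")["pixels"][:,:,::-1]
a=cv2.resize(o[0],(400,400),interpolation=cv2.INTER_CUBIC);b=cv2.resize(full[80:330,150:400],(400,400))
c=cv2.resize(o[1],(400,200));d=np.zeros_like(c)
cv2.imwrite("pics/comp6.png",np.vstack([np.hstack([a,b]),np.hstack([c,d])]))
v=cam("scene",6);R=Rz(np.radians(18.7)) 
P=np.array([[0,a,b] for a,b in((-.055,.0375),(.055,.0375),(.055,-.0375),(-.055,-.0375))])
print("pred plate corners in crop px",((proj(v,P@R.T+s["ee_pos"]-[0,0,.0958])-[340,120])*2).round(0).tolist())
E
```

```text
[0.55744924 0.32660403 0.23750244] [ 1.79941075e+02 -5.45284818e-03  1.08680396e+02] [-0.24325868 -0.30590862  0.44367587] [-0.09104486  0.04890836  0.01649368]
pred plate corners in crop px [[124.0, 261.0], [237.0, 307.0], [221.0, 365.0], [114.0, 319.0]]
```

View pics/comp6.png

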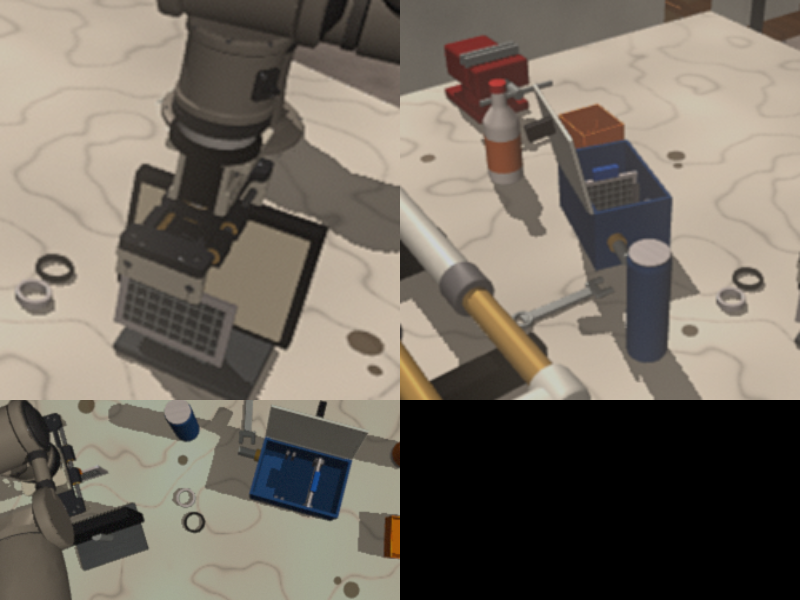

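The plate's corners match the prediction ((237,305), (222,365), (114,319) in the crop): upright, square and centred on the lamp. The flap is open, the blue plate is in and the bench is undisturbed.

```bash
python3 -c "
from workcell import manip
print(manip.sign_off())"
```

```text
the job is handed in; nothing more can be done
None
```

I handed the job in at about 17.5 s: the flap stands open at about 1.85 rad, and the orange-tabbed plate is held upright and still, about 10 cm in front of the middle of the lamp's face and square to it, with the blue plate left in and nothing else on the bench visibly moved.

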